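Wedge a steel block into the clamping jig

TASK

Slide the drilled steel block flat across the plywood jig, without lifting it off, until its long side lies right against the far fence, in the space between the left stop and the wooden wedge. Then take the hammer and tap the back of the wedge away from the robot until it goes no further and the block is wedged tight against the left stop; drive the wedge with the hammer only, not with the gripper. Finally lay the hammer flat on the bench, off the jig, and leave the tin, the oil can and the tube case where they stand.

Things in the scene. Friction and masses are not known exactly. Their poses are not given: they have to be found in the camera images.
- jig: Plywood board fixed on the bench, 200 x 185 mm, 18 thick, with three hardwood strips 14 mm high on it (far fence, left stop, slanting right cheek); the near side is open. Origin at bench height; x = driving direction, roughly away from the robot, y left, z up. Board x -110 to 90, y -85 to 100 mm. Fence face: x = 60 (y -8 to 90, 20 thick). Left stop face: y = 70 (x 5 to 60, 20 thick).
- block_place (a point): Point on the board's surface where the centre of the block's underside belongs: jig x = 44, y = 28, z = 18 mm (block against fence and left stop).
- wedge_home (a point): Point on the board's surface where the wedge's origin comes to rest, jammed against a well seated block: jig x = 30, y = -32, z = 18 mm (x 28 to 31 in practice). The tip is then level with the cheek's far end. The cheek's face runs from jig (-5, -47) to (80, -26) mm; strip 22 mm wide, on the outer side.
- block: Ground steel block with drilled holes, 32 (x) x 84 (y) x 25 (z) mm, about 0.46 kg; origin at the centre of its underside, long axis = y. It starts flat on the near part of the jig's board, 75 to 110 mm short of its place, up to 0.3 rad askew and up to 20 mm to one side.
- wedge: Hardwood wedge, 100 long, 25 high, 12 mm wide at the tip, 37 at the back, about 60 g. Origin in the underside, midway along; x points to the tip (x = 50); the flat back is at x = -50, y -19 to 18. Left side straight at y = 18, right side tapers 1:4 like the cheek. It starts loose in the slot mouth 36 to 44 mm short of home, 7 mm clear of the block's place. A push of 5 to 12 N drives it.
- hammer: Hammer lying flat on the bench at the right, 0.52 kg. Origin in the underside, midway along; the ash handle runs along y, y = -115 to 140, x = -12 to 6, about 25 mm high. The steel head lies across the end: x -51 to 51, y -140 to -115, z 0 to 25. At the start -x points roughly away from the robot, the handle to the right. Centre of mass near y = -40.
- hammer_head (a point): Centre of the hammer's steel head: hammer x = 0, y = -127.5, z = 12.5 mm. The round flat face is at x = -51 mm, the narrow pein at x = 51 mm.
- oil_can: Red oil can with spout, 64 x 68 x 196 mm, origin under its centre; stands behind or beside the jig; leave alone.
- paste_tin: Round tin with black lid, 101 mm wide, 70 mm high, origin under its centre; stands behind or beside the jig; leave alone.
- tube_case: Grey upright cylindrical case, 66 mm wide, 241 mm high, origin under its centre; stands behind or beside the jig; leave alone.
There are look-alikes about, which are no part of the job. What is meant by the block is not purple, and is the smaller of those in its own colour. Of the things shaped like the wedge, the wooden one is meant.

How it is judged (in metres and radians):
On the way, in this order (a step that is already met when the one before it is completed fails the run):
1. the block lies in its place along the far fence (within 4 mm of the fence, 8 mm of the left stop) (x of block in the frame of jig between 0.04 and 0.049 m and y of block in the frame of jig between 0.02 and 0.033 m and z of block in the frame of jig below 0.021 m and angle between the y axis of block and the y axis of jig, either way round below 0.08 rad), for 0.2 s.
2. the wedge has begun to go in, with the hammer's head at its back (x of wedge in the frame of jig above 0.003 m and horizontal distance between hammer_head and wedge below 0.14 m).
3. the wedge is driven home (x of wedge in the frame of jig between 0.026 and 0.046 m and y of wedge in the frame of jig between -0.037 and -0.027 m and z of wedge in the frame of jig below 0.022 m and angle between the x axis of wedge and the x axis of jig, either way round below 0.08 rad), for 0.2 s.
At the end, for the whole second after the job is handed in: Block flat on the jig within 4 mm of the far fence, 3 mm of the left stop and 0.05 rad of straight; wedge flat in its slot at jig x = 26 to 46 mm, within 0.08 rad of straight; hammer lying flat on the bench itself, not propped on the jig; all at rest (all of step 3 and x of block in the frame of jig between 0.04 and 0.049 m and y of block in the frame of jig between 0.025 and 0.033 m and z of block in the frame of jig below 0.021 m and angle between the y axis of block and the y axis of jig, either way round below 0.05 rad and height (world z) of hammer below 0.008 m and angle between hammer's own z axis and vertical below 0.12 rad and linear speed of hammer below 0.02 m/s and linear speed of each of wedge, block below 0.01 m/s); the robot touches nothing.
It fails at once if the gripper pushes the wedge (over 3 N) (contact force between the fingers and wedge above 3 N).
It fails at once if the block is lifted over 20 mm off the jig's board (z of block in the frame of jig above 0.038 m).
It fails at once if the oil can is moved over 30 mm (distance of oil_can from where it was at the start of the episode above 0.03 m).
It fails at once if the paste tin is moved over 30 mm (distance of paste_tin from where it was at the start of the episode above 0.03 m).
It fails at once if the tube case is moved over 30 mm (distance of tube_case from where it was at the start of the episode above 0.03 m).
It also fails if it takes over 61 s, if anything falls off the work surface, if the arm or the gripper's body presses on something with over 40 N, if the wrist force passes 120 N, or if a joint passes its speed limit or range.

ROBOT

A 6-joint arm with a two-finger parallel gripper is mounted at the origin on a cart in front of the work surface, level with it; the furniture and walls round the work are solid. World frame = base frame: x ahead of the robot, y to its left, z up, the work surface at z = 0. Lengths are in m, angles in degrees, forces in N, time in s.
With the tool pointing down it reaches from about 0.4 to 0.825 m from the base axis. Payload 7 kg.
Tool frame: the origin (TCP) lies on the centre line of the jaws, within the pads' length; the fingertips stand 19 mm ahead of it and the grasp point (between the pads) is the TCP; z points along the fingers, y is the line along which they close (so a half turn about z gives the same grasp; the last joint's range is limited). The gripper opens to 88 mm and grips with 3 to 60 N. Pads are 19 mm wide; open, the fingers measure 130 mm over their backs; the gripper's body (78 mm by 193 mm) begins 47 mm behind the grasp point.
Start: joints at [91.908, 20.546, 0.682, 0, -70.136, -16.507], TCP at [0.17, 0.653, 0.246] pointing down, gripper open.
Joint ranges: [-176.03, 176.03], [-82.01, 121.73], [-58.28, 71.71], [-173.87, 95.51], [-174.79, -0.11], [-173.66, 173.66]. Speed limits (degrees/s): [136.94, 136.94, 172.46, 180, 180, 180].

INTERFACE

Orientations are given as [roll, pitch, yaw] about the fixed x, y, z axes, in that order (R = Rz(yaw) Ry(pitch) Rx(roll)).
In Python, from plant import get_state, capture, close_job gives the robot as it stands.
- The arm moves only by the tool apply_moves, never from a script. Its argument "targets" is a list of rows, each a list of 7 numbers: the opening, from 0 (shut) to 1 (fully open), then the shift along the tool's x, y, z normalised to -1 to 1, where 1 is 1000 mm, then the turn, a rotation vector about the tool's x, y, z normalised to -1 to 1, where 1 is 90 degrees. In form: [[claw, tx, ty, tz, ax, ay, az], ...]. A call has 1 to 20 rows; each row shifts and turns the commanded pose from where the row before left it, along the tool's axes as they then stand; what a row does not reach is not made up. A row lasts 1/12 s, in which the tool goes at most 41.7 mm and 7.16 degrees, less where a joint would pass 70% of its speed; a pose out of reach is approached as far as the arm can. A call with a number of a shift or a turn outside -1 to 1 is refused whole. A call with a gripper value outside its range is refused whole. The fingers move at their own pace and stop on an object; "newtons" is the grip in N (left out, the last holds). Time passes only in rows, so rows that do not move let the fingers close. It gives the time, the measured TCP pose, the force, the opening and the grip force at its end, in the units of the state.
- get_state(): the state, without advancing time (a new reading comes with each control period).
- capture(name): name is "scene" or "top" or "wrist"; returns a dict with "frame" (480x640x3 uint8, red, green, blue), "range_z" (480x640 float32, m along the optical axis (not along the pixel's ray), 0 where there is no reading), "camera_matrix" (3x3 intrinsics, pixels), "k1" (the pictures are not rectified: a ray, as slopes to the right and down, at radius r is drawn at 1 + k1 r^2 times it, then the intrinsics apply), "T" (4x4, takes a point from camera to world coordinates). Camera axes: x right, y down, z forward; pixel columns grow to the right and rows downward; lengths in m; the calibration is good to about 2 mm. A picture is of the moment at which its call begins.
- close_job(): hands the job in; it is judged then, once.
The state is a dict: "time_s": time; "joints": joint angles; "qd": joint speeds; "joint_torque": joint torques, N m; "tcp_pos": TCP position; "eef_rot": TCP orientation; "contact_force": force on the tool from outside, world axes, zero at the start; "moment": the same for the moment, N m; "gripper_width": finger opening in m; "gripper_force": force on a finger pad.
Only numpy, scipy, OpenCV 4.12 (cv2) and the standard library are available. Lean on these libraries where they do the work, as an engineer would, in place of code of your own. Each camera call takes 0.05 s, during which the arm holds its last target. There are 200 camera calls.

## Working session

There is one attempt and no reset: what is moved stays moved. The work goes in short steps, Python scripts to look and compute and a tool call to move; the robot and the scene stay as the last step left them, time stands still between calls to the robot, and variables do not carry over. Pictures are saved under pics/ and viewed, at most 10 in all, crops included, and the job is handed in when it is done.

Besides the shell and the picture viewer there is one more tool, called after "Emit:" as name([rows], argument=value, ...), one row to a line, values as JSON. apply_moves: Moves the arm, as the interface text tells. Scaled input: -1 to 1 covers 1000 mm each way for a shift and 90 degrees each way for a turn. Its arguments: {"type":"object","properties":{"targets":{"type":"array","items":{"type":"array","items":{"type":"number"}}},"newtons":{"type":"number"}},"required":["targets"]}

```bash
ls; mkdir -p pics; cat > h.py <<'E'
import numpy as np, cv2
from plant import get_state, capture, close_job
def world(c, uv, z=None):
    """pixels (N,2) -> world points; on plane z, or from the range image"""
    uv=np.atleast_2d(np.float64(uv)); K=c["camera_matrix"]; k1=c["k1"]; T=c["T"]
    s=cv2.undistortPoints(uv[:,None],K,np.array([k1,0,0,0.]))[:,0]
    d=np.c_[s,np.ones(len(s))]@T[:3,:3].T; o=T[:3,3]
    if z is None:
        r=np.array([c["range_z"][int(v),int(u)] for u,v in uv])[:,None]
    else: r=((z-o[2])/d[:,2])[:,None]
    return o+r*d
def save(c,n): cv2.imwrite(n,cv2.cvtColor(c["frame"],cv2.COLOR_RGB2BGR))
def pix(c,P):
    T=c["T"]; p=(np.atleast_2d(P)-T[:3,3])@T[:3,:3]
    s=p[:,:2]/p[:,2:]; s=s*(1+c["k1"]*(s**2).sum(1,keepdims=True)); K=c["camera_matrix"]
    return s*[K[0,0],K[1,1]]+K[:2,2]
E
python3 - <<'E'
from h import *
for n in("scene","top"):
    c=capture(n);save(c,f"pics/{n}0.png");print(n,c["T"].round(3).tolist(),c["camera_matrix"][0,0],c["k1"])
print(get_state())
E
```

```text
pics
scene [[0.768, 0.378, -0.517, 1.437], [0.64, -0.422, 0.642, -1.129], [0.025, -0.824, -0.566, 0.951], [0.0, 0.0, 0.0, 1.0]] 611.4916457714106 -0.14223168377223003
top [[0.002, -0.994, 0.111, 0.469], [-1.0, -0.004, -0.02, -0.093], [0.02, -0.111, -0.994, 1.046], [0.0, 0.0, 0.0, 1.0]] 443.56466042230704 0.026773794256508315
{'time_s': 0.1, 'joints': array([ 9.19101752e+01,  2.05877259e+01,  6.38928138e-01, -1.60464464e-02,
       -7.01361284e+01, -1.65064642e+01]), 'qd': array([-0.08778513, -0.05694388,  0.15985679,  0.0504383 ,  0.02628833,
        0.02716116]), 'joint_torque': array([-7.48153343e-04, -5.84164488e+01,  2.93749738e+01,  7.01553851e+00,
        1.01087141e-02, -5.34005301e-05]), 'tcp_pos': array([0.17003999, 0.65281046, 0.2447165 ]), 'eef_rot': array([ 1.79914288e+02, -9.66772299e-03, -1.46017453e+01]), 'contact_force': array([-0.16110978, -0.28080281,  0.12656754]), 'moment': array([-0.00861569, -0.01782942,  0.00799332]), 'gripper_force': 0.0, 'gripper_width': 0.08759878753119169}
```

View pics/top0.png

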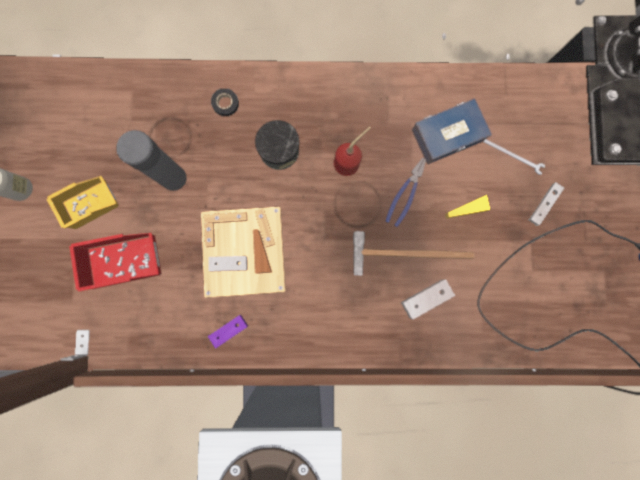

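View pics/scene0.png

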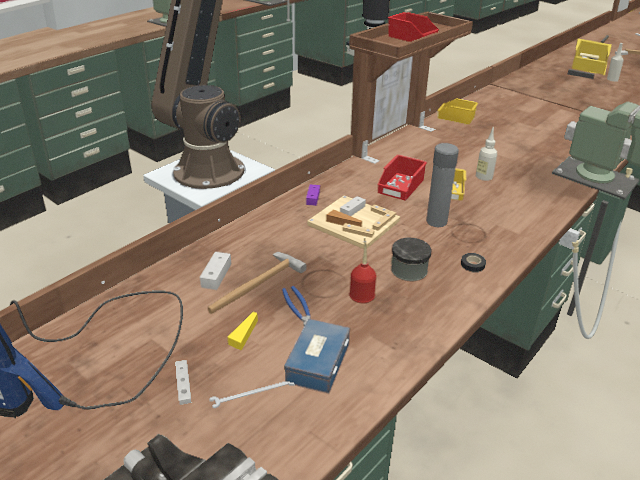

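The top view shows the jig at about (243,252), a grey block on it at (228,263), the wooden wedge at (261,250), and the hammer with its head at (358,254) and handle to the right. The tin is at (277,144), the can at (348,158) and the case at (150,155).
Block candidates are grey (228,263) on the jig, a bigger grey one at (428,299), a grey strip at (547,203) and purple (228,331). The one on the jig fits: it is grey, smaller and on the board. The wedge is the wooden one at (261,250), not the yellow one at (470,207).

```bash
python3 - <<'E'
from h import *
c=capture("top");f=c["frame"]
cr=cv2.resize(f[195:345,190:490],None,fx=2.6,fy=2.6,interpolation=cv2.INTER_CUBIC);cv2.imwrite("pics/crop1.png",cr[:,:,::-1])
hsv=cv2.cvtColor(f,cv2.COLOR_RGB2HSV)
for p in [(215,285),(228,257),(243,263),(262,260),(210,230),(265,230),(428,290),(358,265),(420,254),(300,250)]: print(p,hsv[p[1],p[0]],f[p[1],p[0]],world(c,[p])[0].round(3))
E
```

```text
(215, 285) [ 21  69 243] [243 224 177] [0.474 0.131 0.016]
(228, 257) [ 15  16 221] [221 214 207] [0.537 0.098 0.042]
(243, 263) [ 11   9 216] [216 211 208] [0.523 0.064 0.045]
(262, 260) [ 12 137 179] [179 120  83] [0.53  0.022 0.04 ]
(210, 230) [ 14  67 209] [209 179 154] [0.6   0.143 0.028]
(265, 230) [ 17  96 225] [225 187 140] [0.6   0.017 0.031]
(428, 290) [  2  18 203] [203 190 189] [ 0.464 -0.355  0.032]
(358, 265) [  8  12 174] [174 168 166] [ 0.521 -0.198  0.014]
(420, 254) [ 13 104 174] [174 133 103] [ 0.546 -0.341  0.023]
(300, 250) [ 10  92 166] [166 125 106] [ 0.556 -0.063  0.002]
```

View pics/crop1.png

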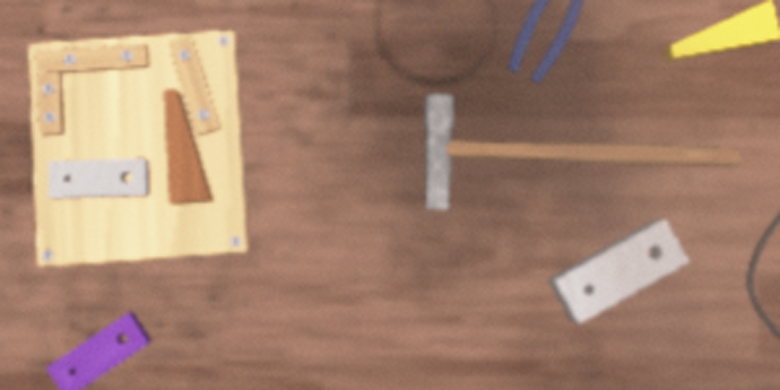

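The crop confirms the grey block on the jig (two holes, smaller than the one at lower right) and the brown wooden wedge in the slot mouth. Next I locate the shelf tower near the start pose and the board corners.

```bash
python3 - <<'E'
from h import *
c=capture("scene")
print("tcp pix",pix(c,[get_state()["tcp_pos"]]))
for p in [(352,40),(400,55),(470,20),(410,25),(360,155),(428,128),(385,100),(375,12),(352,44),(425,70)]: print(p,world(c,[p])[0].round(3))
c=capture("top")
for p in [(5,385),(40,378),(80,365),(82,343),(60,380),(80,372)]: print(p,world(c,[p])[0].round(3))
P=np.array([(28,45),(235,31),(247,252),(38,266)])/2.6+[190,195]
print(world(c,P,.018).round(4))
H=np.array([(439,95),(439,209),(738,157)])/2.6+[190,195]
print(world(c,H,.025).round(4))
# high things from range
v,u=np.mgrid[0:480:4,0:640:4]; uv=np.c_[u.ravel(),v.ravel()]
W=world(c,uv); m=(W[:,2]>.28)&(c["range_z"][v.ravel(),u.ravel()]>0)
print(len(W[m]),W[m].min(0),W[m].max(0))
E
```

```text
tcp pix [[372.45055738  64.37807727]]
(352, 40) [0.272 0.391 0.408]
(400, 55) [0.446 0.404 0.396]
(470, 20) [ 1.437 -1.129  0.951]
(410, 25) [0.372 0.564 0.444]
(360, 155) [0.315 0.408 0.015]
(428, 128) [0.353 0.789 0.005]
(385, 100) [0.296 0.564 0.166]
(375, 12) [0.187 0.626 0.443]
(352, 44) [0.27  0.395 0.394]
(425, 70) [0.316 0.783 0.228]
(5, 385) [0.31  0.413 0.27 ]
(40, 378) [0.303 0.411 0.18 ]
(80, 365) [0.302 0.411 0.039]
(82, 343) [0.344 0.429 0.   ]
(60, 380) [0.285 0.411 0.113]
(80, 372) [0.286 0.414 0.031]
[[ 0.6424  0.1684  0.018 ]
 [ 0.6562 -0.0164  0.018 ]
 [ 0.4584 -0.0294  0.018 ]
 [ 0.4462  0.1534  0.018 ]]
[[ 0.5979 -0.1995  0.025 ]
 [ 0.4964 -0.1987  0.025 ]
 [ 0.5433 -0.4655  0.025 ]]
7 [0.2760936  0.4098399  0.28084639] [0.31443917 0.41273558 0.28560964]
```

Emit:
apply_moves([
  [1,0,0,-0.036,0,0,0],
  [1,0,0,-0.036,0,0,0],
  [1,0,0,-0.036,0,0,0],
  [1,0,0,-0.036,0,0,0],
  [1,0,0,-0.036,0,0,0],
  [1,0,0,-0.036,0,0,0],
  [1,0,0,-0.036,0,0,0],
  [1,0,0,-0.036,0,0,0],
  [1,0,0,0,0,0,0],
])

```text
time_s: 1.0
tcp_pos: [0.1712, 0.6533, 0.5417]
eef_rot: [-179.4, 0.0, -14.6]
contact_force: [-0.2, -1.4, 2.0]
gripper_width: 0.0878
gripper_force: 0.0
```

Emit:
apply_moves([
  [1,0.0264,0.0293,0,0,0,0],
  [1,0.0264,0.0293,0,0,0,0],
  [1,0.0264,0.0293,0,0,0,0],
  [1,0.0264,0.0293,0,0,0,0],
  [1,0.0264,0.0293,0,0,0,0],
  [1,0.0264,0.0293,0,0,0,0],
  [1,0.0264,0.0293,0,0,0,0],
  [1,0.0264,0.0293,0,0,0,0],
  [1,0.0264,0.0293,0,0,0,0],
  [1,0.0264,0.0293,0,0,0,0],
  [1,0.0264,0.0293,0,0,0,0],
  [1,0.0264,0.0293,0,0,0,0],
  [1,0.0264,0.0293,0,0,0,0],
  [1,0.0264,0.0293,0,0,0,0],
  [1,0.0264,0.0293,0,0,0,0],
  [1,0.0264,0.0293,0,0,0,0],
  [1,0,0,0,0,0,0],
])

```text
time_s: 2.42
tcp_pos: [0.4624, 0.0879, 0.5334]
eef_rot: [179.9, -0.0, -14.9]
contact_force: [-0.7, 0.4, -0.1]
gripper_width: 0.0877
gripper_force: 0.0
```

Emit:
apply_moves([
  [1,0,0,0.015,0,0,0.066],
  [1,0,0,0.015,0,0,0.066],
  [1,0,0,0.015,0,0,0.066],
  [1,0,0,0.015,0,0,0.066],
  [1,0,0,0.015,0,0,0.066],
  [1,0,0,0.015,0,0,0.066],
  [1,0,0,0.015,0,0,0.066],
  [1,0,0,0.015,0,0,0.066],
  [1,0,0,0.015,0,0,0.066],
  [1,0,0,0.015,0,0,0.066],
  [1,0,0,0.015,0,0,0.066],
  [1,0,0,0.015,0,0,0.066],
  [1,0,0,0,0,0,0],
])

```text
time_s: 3.5
tcp_pos: [0.4593, 0.0927, 0.3507]
eef_rot: [179.8, -0.1, -86.2]
contact_force: [0.1, -0.5, -0.6]
gripper_width: 0.0876
gripper_force: 0.0
```

```bash
python3 - <<'E'
from h import *
c=capture("wrist");save(c,"pics/w1.png");s=get_state();print(s["tcp_pos"],s["eef_rot"],s["joints"],s["time_s"]);print(c["T"].round(3).tolist())
E
```

```text
[0.4600371  0.09274243 0.35250243] [ 1.79864523e+02 -6.30732673e-02 -8.57849962e+01] [ 3.55073471e+01 -2.46052490e+00 -1.34339586e+01 -1.67680610e-02
 -7.91750963e+01 -3.12892473e+01] 3.55
[[-0.998, -0.064, -0.021, 0.463], [-0.067, 0.965, 0.252, 0.024], [0.004, 0.253, -0.967, 0.49], [0.0, 0.0, 0.0, 1.0]]
```

View pics/w1.png

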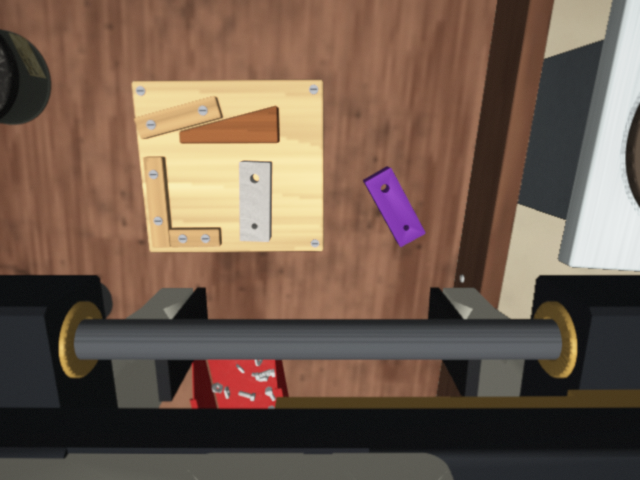

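The wrist view shows the board as a quad from (134,82) to (322,250), the block at (255,200), the wedge at (235,127), the fence at (157,200), the left stop at (195,237) and the purple decoy off the board.

```bash
cat >> h.py <<'E'
def wrapline(P): # fit line
    return cv2.fitLine(np.float32(P),cv2.DIST_HUBER,0,.01,.01).ravel()
def measure(c, jig=None, box=(110,60,345,270)):
    f=c["frame"];hsv=cv2.cvtColor(f,cv2.COLOR_RGB2HSV).astype(int);H,S,V=hsv[...,0],hsv[...,1],hsv[...,2]
    x0,y0,x1,y1=box; roi=np.zeros(H.shape,bool);roi[y0:y1,x0:x1]=True
    def big(m):
        m=cv2.morphologyEx((m&roi).astype(np.uint8),cv2.MORPH_OPEN,np.ones((3,3)))
        cs=cv2.findContours(m,cv2.RETR_EXTERNAL,cv2.CHAIN_APPROX_NONE)[0]
        return max(cs,key=cv2.contourArea)[:,0].astype(float)
    out={}
    if jig is None:
        q=big((V>190)&(S>35)&(H>12)&(H<35))
        P=np.float32(world(c,q,.018)[:,:2]*1000)
        (cx,cy),(w,h),a=cv2.minAreaRect(P)
        a=np.radians((a+45)%90-45); R=np.array([[np.cos(a),-np.sin(a)],[np.sin(a),np.cos(a)]])
        # size check + origin (centre of the board is jig (-10,7.5))
        if abs(a)>.5: pass
        o=np.array([cx,cy])-R@[-10,7.5]; jig=(o[0],o[1],a); print("board",w,h,"jig",np.round(o,1),np.degrees(a).round(2))
    R=np.array([[np.cos(jig[2]),-np.sin(jig[2])],[np.sin(jig[2]),np.cos(jig[2])]])
    inj=lambda P:(P-np.array(jig[:2]))@R
    for n,m,z in(("block",(S<40)&(V>120),.043),("wedge",(S>110)&(V<205)&(V>80)&(H<16),.043)):
        q=big(m); P=np.float32(world(c,q,z)[:,:2]*1000); r=cv2.minAreaRect(P)
        b=inj(cv2.boxPoints(r)); print(n,"world",np.round(r[0],1),"size",np.round(r[1],1),"jig c",inj(np.array(r[0])).round(1),"corners",b.round(1).tolist(),"px",q.mean(0).round())
        out[n]=inj(P)
    return jig,out
E
python3 - <<'E'
from h import *
c=capture("wrist"); measure(c)
print("T check: fence top", world(c,[(157,200),(195,237),(255,215),(235,127)]).round(4).tolist())
c=capture("top"); measure(c,box=(195,200,292,305))
E
```

```text
board 199.10086059570312 183.47776794433594 jig [562.9  62. ] 4.21
block world [522.5  98.2] size [31.8 84.1] jig c [-37.6  39.1] corners [[-51.7, 81.8], [-55.4, -2.2], [-23.6, -3.6], [-19.9, 80.4]] px [256. 200.]
wedge world [621.   73.7] size [227.7 107.8] jig c [58.9  7.5] corners [[-8.2, -99.1], [98.8, -112.0], [126.0, 114.1], [18.9, 127.0]] px [146. 152.]
T check: fence top [[0.631, 0.1065, 0.0315], [0.5898, 0.1448, 0.0317], [0.5231, 0.113, 0.0431], [0.5465, 0.0242, 0.0439]]
board 202.39431762695312 186.7482452392578 jig [562.8  63.6] 4.22
block world [523.2  98.8] size [31.5 83.2] jig c [-37.  38.] corners [[-49.7, 80.7], [-55.6, -2.3], [-24.3, -4.6], [-18.3, 78.4]] px [227. 263.]
wedge world [549.7  25.9] size [95.5 29.8] jig c [-15.9 -36.7] corners [[-64.9, -27.1], [-61.7, -56.7], [33.2, -46.3], [29.9, -16.7]] px [260. 253.]
```

Emit:
apply_moves([
  [1,-0.001,-0.0316,0.01,0,0,0],
  [1,0,-0.0316,0.02,0,0,0],
  [1,0,0,0.035,0,0,0.033],
  [1,0,0,0.035,0,0,0],
  [1,0,0,0.035,0,0,0],
  [1,0,0,0.035,0,0,0],
  [1,0,0,0.035,0,0,0],
  [1,0,0,0.035,0,0,0],
  [1,0,0,0.03,0,0,0],
  [1,0,0,0.02,0,0,0],
  [1,0,0,0,0,0,0],
  [1,0,0,0,0,0,0],
])

```text
time_s: 4.65
tcp_pos: [0.5242, 0.0988, 0.0638]
eef_rot: [180.0, -0.1, -88.7]
contact_force: [-0.1, 1.3, 1.2]
gripper_width: 0.0875
gripper_force: 0.0
```

Positioned over the block. I go down 21 mm and grip lightly.

Emit:
apply_moves([
  [1,0,0,0.015,0,0,0],
  [1,0,0,0.007,0,0,0],
  [1,0,0,0,0,0,0],
  [0.3,0,0,0,0,0,0],
  [0.3,0,0,0,0,0,0],
  [0.3,0,0,0,0,0,0],
  [0.3,0,0,0,0,0,0],
  [0.3,0,0,0,0,0,0],
  [0.3,0,0,0,0,0,0],
], newtons=12)

```text
time_s: 5.4
tcp_pos: [0.5238, 0.0987, 0.0419]
eef_rot: [-180.0, 0.0, -88.8]
contact_force: [0.4, 0.1, -0.4]
gripper_width: 0.0532
gripper_force: 0.0
```

Emit:
apply_moves([
  [0.3,0,0,0,0,0,0],
  [0.3,0,0,0,0,0,0],
  [0.3,0,0,0,0,0,0],
  [0.3,0,0,0,0,0,0],
  [0.3,0,0,0,0,0,0],
  [0.3,0,0,0,0,0,0],
])

```text
time_s: 5.9
tcp_pos: [0.5238, 0.0986, 0.0416]
eef_rot: [-180.0, -0.0, -88.8]
contact_force: [0.0, -0.8, -0.3]
gripper_width: 0.0318
gripper_force: 12.0
```

Emit:
apply_moves([
  [0.3,0,0,0,0,0,-0.0333],
  [0.3,0.0065,0,0,0,0,0],
  [0.3,0.006,0,0,0,0,0],
  [0.3,0,-0.01,0,0,0,0],
  [0.3,0,-0.015,0,0,0,0],
  [0.3,0,-0.015,0,0,0,0],
  [0.3,0,-0.01,0,0,0,0],
  [0.3,0,-0.004,0,0,0,0],
  [0.3,0,0,0,0,0,0],
  [0.3,0,0,0,0,0,0],
])

```text
time_s: 6.73
tcp_pos: [0.5788, 0.0893, 0.0414]
eef_rot: [-180.0, -0.0, -85.9]
contact_force: [1.8, -2.1, -0.4]
gripper_width: 0.032
gripper_force: 12.0
```

Emit:
apply_moves([
  [0.42,0,0,0,0,0,0],
  [0.42,0,0,0,0,0,0],
  [0.42,0,0,0,0,0,0],
  [0.42,0,0,-0.015,0,0,0],
  [0.42,0,0,-0.025,0,0,0],
  [0.25,0,0,-0.025,0,0,0],
])

```text
time_s: 7.23
tcp_pos: [0.5777, 0.0899, 0.1065]
eef_rot: [179.9, -0.0, -85.8]
contact_force: [0.4, -0.0, 0.2]
gripper_width: 0.0343
gripper_force: 0.0
```

Emit:
apply_moves([
  [0.25,0,0,0,0,0,-0.077],
  [0.25,0,0,0,0,0,-0.077],
  [0.25,0,0,0,0,0,-0.077],
  [0.25,0,0,0,0,0,-0.077],
  [0.25,0,0,0,0,0,-0.077],
  [0.25,0,0,0,0,0,-0.077],
  [0.25,0,0,0,0,0,-0.077],
  [0.25,0,0,0,0,0,-0.077],
  [0.25,0,0,0,0,0,-0.077],
  [0.25,0,0,0,0,0,-0.077],
  [0.25,0,0,0,0,0,-0.077],
  [0.25,0,0,0,0,0,-0.077],
  [0.25,0,0,0,0,0,-0.077],
  [0.25,-0.02,0,0,0,0,0],
  [0.25,-0.023,0,0,0,0,0],
  [0.25,0,0,0,0,0,0],
  [0.25,0,0,0,0,0,0],
])

```text
time_s: 8.65
tcp_pos: [0.5348, 0.087, 0.107]
eef_rot: [-180.0, -0.0, 4.3]
contact_force: [1.1, 1.2, 1.3]
gripper_width: 0.0219
gripper_force: 0.0
```

```bash
python3 - <<'E'
from h import *
c=capture("top");save(c,"pics/t2.png"); s=get_state();print(s["tcp_pos"],s["eef_rot"],s["gripper_width"]);J=(562.85,62.8,np.radians(4.2))
p=world(c,[(228,245)]);print(p)
cw=capture("wrist");save(cw,"pics/w2.png")
cv2.imwrite("pics/both2.png",np.hstack([cv2.resize(c["frame"][180:330,160:310],(480,480)),cv2.resize(cw["frame"],(320,240)).repeat(2,0)])[:,:,::-1])
E
```

```text
[0.53576306 0.08720631 0.10706917] [-1.79977068e+02 -6.32095844e-02  4.28084711e+00] 0.02155303076000362
[[0.53616841 0.04269476 0.33588872]]
```

View pics/w2.png

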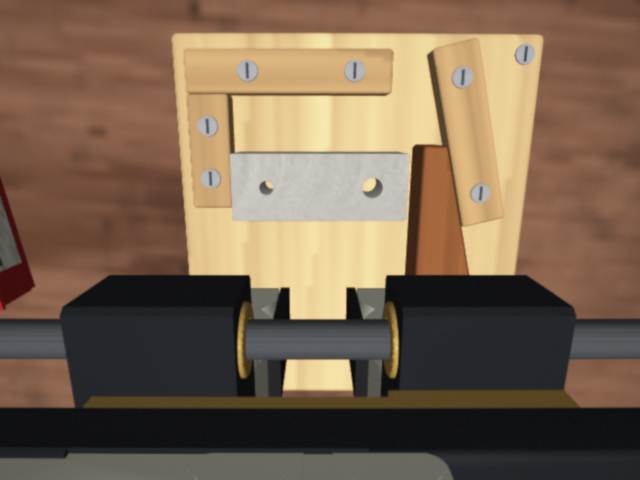

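The block lies square at (320,187), close to the left stop's face at column 231. The fence face is at row 94 and the wedge at (437,210).

```bash
python3 - <<'E'
from h import *
c=capture("wrist"); a=np.radians(4.2);R=np.array([[np.cos(a),-np.sin(a)],[np.sin(a),np.cos(a)]])
j=lambda p,z:((world(c,p,z)[:,:2]*1000-[562.85,62.8])@R).round(1).tolist()
print("block",j([(232,153),(407,153),(408,220),(232,220)],.043))
print("fence",j([(200,94),(390,94)],.032),"stop",j([(231,110),(232,150)],.032),"wedge left",j([(414,147),(408,270)],.043))
print("board far corners",j([(175,36),(542,37)],.018))
E
```

```text
block [[32.9, 65.7], [33.1, -15.7], [1.4, -17.9], [1.2, 67.2]]
fence [[59.9, 81.8], [60.0, -8.4]] stop [[52.6, 67.4], [33.9, 67.8]] wedge left [[35.8, -18.8], [-24.0, -19.3]]
board far corners [[88.1, 96.0], [88.1, -84.3]]
```

Emit:
apply_moves([
  [0.25,0,0,0.03,0,0,0],
  [0.25,0,0,0.025,0,0,0],
  [0.25,0,0,0.01,0,0,0],
  [0.25,0,0,0,0,0,0],
  [0.25,0.012,0,0,0,0,0],
  [0.25,0.006,0,0,0,0,0],
  [0.25,0.006,0,0,0,0,0],
  [0.25,0.006,0,0,0,0,0],
  [0.25,0.006,0,0,0,0,0],
  [0.25,0.003,0,0,0,0,0],
  [0.25,0.002,0,0,0,0,0],
  [0.25,0,0,0,0,0,0],
])

```text
time_s: 9.8
tcp_pos: [0.577, 0.0899, 0.0417]
eef_rot: [-180.0, -0.0, 4.2]
contact_force: [-0.7, -1.0, 0.9]
gripper_width: 0.022
gripper_force: 0.5
```

Emit:
apply_moves([
  [0.25,0.0015,0,0,0,0,0],
  [0.25,0.001,0,0,0,0,0],
  [0.25,0,0,0,0,0,0],
])

```text
time_s: 10.05
tcp_pos: [0.5789, 0.09, 0.0415]
eef_rot: [180.0, 0.0, 4.2]
contact_force: [-3.3, -1.3, 1.7]
gripper_width: 0.0218
gripper_force: 1.7
```

Emit:
apply_moves([
  [0.25,0.0015,0,0,0,0,0],
  [0.25,0,0,0,0,0,0],
])

```text
time_s: 10.22
tcp_pos: [0.5791, 0.0899, 0.0413]
eef_rot: [180.0, 0.1, 4.2]
contact_force: [-7.2, 0.6, 5.6]
gripper_width: 0.0217
gripper_force: 4.0
```

Emit:
apply_moves([
  [0.25,0.0015,0,0,0,0,0],
  [0.25,0.001,0,0,0,0,0],
  [0.25,0,0,0,0,0,0],
])

```text
time_s: 10.47
tcp_pos: [0.5792, 0.0896, 0.0409]
eef_rot: [179.9, 0.4, 4.2]
contact_force: [-16.4, 1.3, 10.7]
gripper_width: 0.022
gripper_force: 7.8
```

Emit:
apply_moves([
  [0.25,-0.01,0,0,0,0,0],
  [0.25,-0.03,0,0,0,0,0],
  [0.25,0,0,-0.035,0,0,0],
  [0.25,0,0,-0.035,0,0,0],
  [0.25,0,0,-0.015,0,0,0],
  [0.25,0,0,0,0,0,0],
  [0.25,0,0,0,0,0,0],
])

```text
time_s: 11.05
tcp_pos: [0.5444, 0.0882, 0.1282]
eef_rot: [-179.9, -0.3, 4.3]
contact_force: [0.2, -0.6, -1.5]
gripper_width: 0.022
gripper_force: 0.0
```

```bash
python3 - <<'E'
from h import *
c=capture("wrist"); save(c,"pics/w3.png");print(get_state()["tcp_pos"])
E
```

```text
[0.5435077  0.08776651 0.12692414]
```

View pics/w3.png

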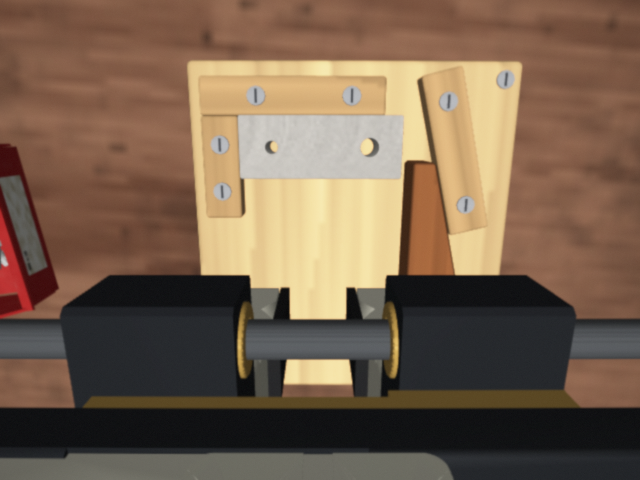

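The block is flush under the fence (block top edge at row 114 against the fence) and next to the stop at column 240. The wedge's tip at (420,162) is undisturbed. Now for the hammer.

Emit:
apply_moves([
  [1,-0.0019,0.032,-0.012,0,0,0],
  [1,-0.0019,0.032,-0.012,0,0,0],
  [1,-0.0019,0.032,-0.012,0,0,0],
  [1,-0.0019,0.032,-0.012,0,0,0],
  [1,-0.0019,0.032,-0.012,0,0,0],
  [1,-0.0019,0.032,-0.012,0,0,0],
  [1,-0.0019,0.032,-0.012,0,0,0],
  [1,-0.0019,0.032,-0.012,0,0,0],
  [1,-0.0019,0.032,-0.012,0,0,0],
  [1,-0.0019,0.034,-0.012,0,0,0],
])

```text
time_s: 11.93
tcp_pos: [0.5476, -0.2365, 0.2457]
eef_rot: [-180.0, 0.1, 4.2]
contact_force: [0.8, 1.5, 0.7]
gripper_width: 0.0829
gripper_force: 0.0
```

Emit:
apply_moves([
  [1,0,0,0,0,0,0.076],
  [1,0,0,0,0,0,0.076],
  [1,0,0,0,0,0,0.076],
  [1,0,0,0,0,0,0.076],
  [1,0,0,0,0,0,0.076],
  [1,0,0,0,0,0,0.076],
  [1,0,0,0,0,0,0.076],
  [1,0,0,0,0,0,0.076],
  [1,0,0,0,0,0,0.076],
  [1,0,0,0,0,0,0.076],
  [1,0,0,0,0,0,0.076],
  [1,0,0,0,0,0,0.076],
  [1,0,0,0,0,0,0.076],
  [1,0,0,0,0,0,0.075],
  [1,0,0,0,0,0,0],
])

```text
time_s: 13.18
tcp_pos: [0.5477, -0.2351, 0.2449]
eef_rot: [179.9, 0.0, -91.8]
contact_force: [-0.5, -0.4, -0.9]
gripper_width: 0.0875
gripper_force: 0.0
```

```bash
python3 - <<'E'
from h import *
c=capture("wrist"); save(c,"pics/w4.png");s=get_state();print(s["tcp_pos"],s["eef_rot"],s["time_s"])
t=capture("top");print("wedge back area");measure(t,(562.85,62.8,np.radians(4.2)),box=(195,200,292,305))
E
```

```text
[ 0.54779338 -0.23509026  0.24514537] [ 1.79905733e+02  1.18273781e-02 -9.13277951e+01] 13.2333
wedge back areaTraceback (most recent call last):
  File "<stdin>", line 3, in <module>
  File "h.py", line 38, in measure
    q=big(m); P=np.float32(world(c,q,z)[:,:2]*1000); r=cv2.minAreaRect(P)
  File "h.py", line 25, in big
    return max(cs,key=cv2.contourArea)[:,0].astype(float)
           ~~~^^^^^^^^^^^^^^^^^^^^^^^^
ValueError: max() iterable argument is empty
```

View pics/w4.png

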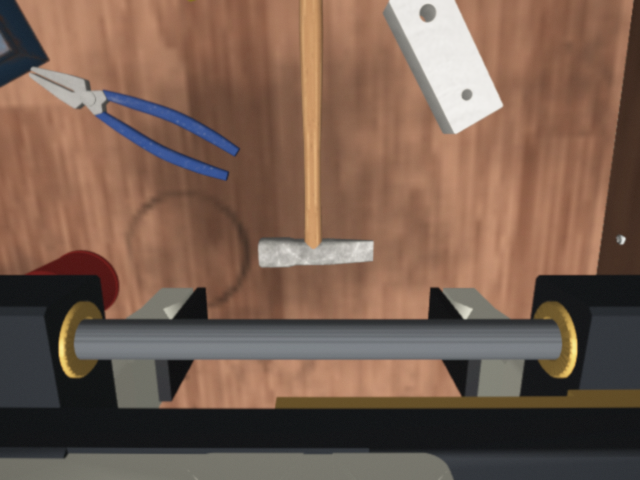

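The hammer's head spans (259–373, 252) with the handle running up at column 312. The oil can is at left (80,280), the pliers at (140,120) and the big grey block at (445,60).

```bash
python3 - <<'E'
from h import *
c=capture("wrist")
print("head ends",world(c,[(259,253),(373,250)],.0125).round(4).tolist())
print("handle",world(c,[(313,225),(312,150),(311,60)],.022).round(4).tolist(), "range z",world(c,[(313,225),(270,253)]).round(3).tolist())
print("can edge",world(c,[(118,285)]).round(3))
t=capture("top");f=t["frame"]
print("can top",world(t,[(348,155)],.1).round(3))
hsv=cv2.cvtColor(f,cv2.COLOR_RGB2HSV)
m=((hsv[...,1]>110)&(hsv[...,2]<205)&(hsv[...,0]<16)).astype(np.uint8)[222:285,245:280]
q=max(cv2.findContours(m,0,1)[0],key=cv2.contourArea)[:,0]+[245,222]
P=world(t,q,.043)[:,:2]*1000;a=np.radians(4.2);R=np.array([[np.cos(a),-np.sin(a)],[np.sin(a),np.cos(a)]]);j=(P-[562.85,62.8])@R
print("wedge jig min/max",j.min(0),j.max(0),"back pts y",j[j[:,0]<j[:,0].min()+3][:,1].min(),j[j[:,0]<j[:,0].min()+3][:,1].max())
E
```

```text
head ends [[0.5997, -0.1999, 0.0125], [0.4968, -0.2006, 0.0125]]
handle [[0.5502, -0.2267, 0.022], [0.5496, -0.2901, 0.022], [0.5488, -0.3595, 0.022]] range z [[0.55, -0.227, 0.023], [0.588, -0.204, 0.027]]
can edge [[ 0.736 -0.169  0.005]]
can top [[ 0.757 -0.169  0.1  ]]Traceback (most recent call last):
  File "<stdin>", line 10, in <module>
ValueError: max() iterable argument is empty
```

Emit:
apply_moves([
  [1,0,-0.0022,0.02,0,0,-0.008],
  [1,0,0,0.035,0,0,0],
  [1,0,0,0.035,0,0,0],
  [1,0,0,0.035,0,0,0],
  [1,0,0,0.035,0,0,0],
  [1,0,0,0.03,0,0,0],
  [1,0,0,0.02,0,0,0],
  [0.8,0,0,0.01,0,0,0],
  [0.5,0,0,0.003,0,0,0],
  [0.5,0,0,0,0,0,0],
  [0.5,0,0,0,0,0,0],
])

```text
time_s: 14.3
tcp_pos: [0.5511, -0.2354, 0.0248]
eef_rot: [-179.9, -0.0, -90.7]
contact_force: [0.1, 0.4, 1.0]
gripper_width: 0.0665
gripper_force: 0.0
```

Emit:
apply_moves([
  [0,0,0,0,0,0,0],
  [0,0,0,0,0,0,0],
  [0,0,0,0,0,0,0],
  [0,0,0,0,0,0,0],
  [0,0,0,0,0,0,0],
  [0,0,0,0,0,0,0],
  [0,0,0,0,0,0,0],
  [0,0,0,0,0,0,0],
  [0,0,0,0,0,0,0],
  [0,0,0,0,0,0,0],
  [0,0,0,0,0,0,0],
  [0,0,0,0,0,0,0],
  [0,0,0,0,0,0,0],
  [0,0,0,0,0,0,0],
], newtons=60)

```text
time_s: 15.47
tcp_pos: [0.5504, -0.2352, 0.0237]
eef_rot: [-180.0, -0.0, -90.7]
contact_force: [1.7, 0.3, 1.0]
gripper_width: 0.0159
gripper_force: 60.0
```

Emit:
apply_moves([
  [0,0,0,-0.01,0,0,0],
  [0,0,0,-0.02,0,0,0],
  [0,0,0,-0.025,0,0,0],
  [0,0,0,-0.02,0,0,0],
  [0,0,0,-0.005,0,0,-0.027],
  [0,0,0,0,0,0,-0.0274],
  [0,-0.015,0.0063,0,0,0,0],
  [0,-0.0225,0.0093,0,0,0,0],
  [0,-0.0225,0.0093,0,0,0,0],
  [0,-0.0225,0.0093,0,0,0,0],
  [0,-0.0225,0.0093,0,0,0,0],
  [0,-0.0225,0.0093,0,0,0,0],
  [0,-0.0225,0.0093,0,0,0,0],
  [0,-0.0225,0.0093,0,0,0,0],
  [0,-0.0225,0.0093,0,0,0,0],
  [0,-0.0225,0.0093,0,0,0,0],
  [0,-0.0075,0.0033,0,0,0,0],
  [0,0,0,0,0,0,0],
  [0,0,0,0,0,0,0],
])

```text
time_s: 17.05
tcp_pos: [0.4402, -0.0175, 0.1037]
eef_rot: [180.0, -0.0, -85.7]
contact_force: [-0.1, -0.9, -4.4]
gripper_width: 0.0161
gripper_force: 60.0
```

```bash
python3 - <<'E'
from h import *
c=capture("wrist"); save(c,"pics/w5.png");s=get_state();print(s["tcp_pos"],s["eef_rot"],s["time_s"])
t=capture("scene");cv2.imwrite("pics/s5.png",cv2.resize(t["frame"][130:290,220:430],(788,600),interpolation=cv2.INTER_CUBIC)[:,:,::-1])
t=capture("top");save(t,"pics/t5.png")
E
```

```text
[ 0.44051808 -0.01777968  0.10366524] [ 1.79981013e+02 -2.97010430e-03 -8.57880300e+01] 17.1
```

View pics/s5.png

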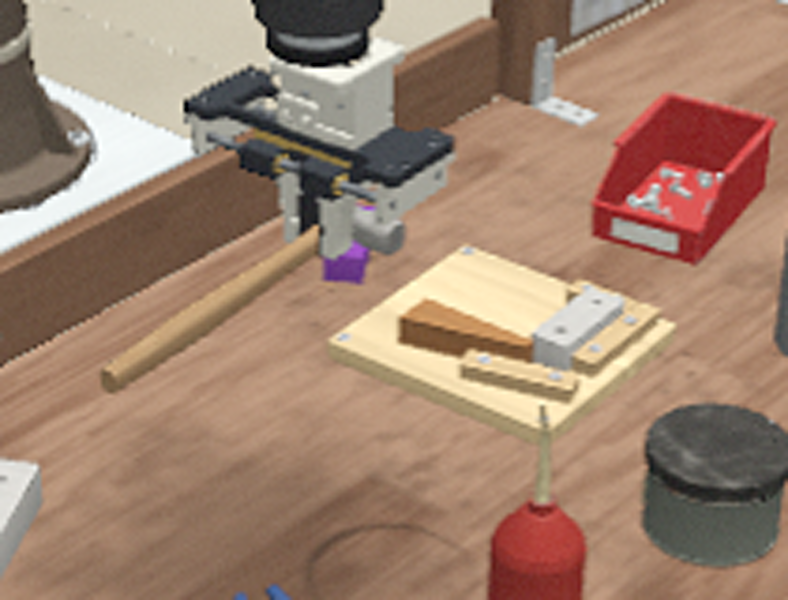

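The scene crop shows the hammer held level by its handle, the face at (395,238) pointing at the wedge back at (400,330), and the block seated at (580,325).

```bash
python3 - <<'E'
from h import *
c=capture("scene"); a=np.radians(4.2);R=np.array([[np.cos(a),-np.sin(a)],[np.sin(a),np.cos(a)]])
def g(x,y): return [(220+x/3.752,130+y/3.75)]
for n,p in dict(hend=(118,372),hmid=(215,300),face=(392,238),blk=(590,300)).items():
    w=world(c,g(*p))[0]; print(n,w.round(4),"jig",((w[:2]*1000-[562.85,62.8])@R).round(1))
for n,p in dict(backleftTop=(425,301),backrightTop=(400,321),tipR=(533,338)).items():
    w=world(c,g(*p),.043)[0]; print(n,w.round(4),"jig",((w[:2]*1000-[562.85,62.8])@R).round(1))
E
```

```text
hend [ 0.4658 -0.2482  0.0955] jig [-119.5 -303.1]
hmid [ 0.4571 -0.1443  0.1019] jig [-120.6 -198.8]
face [0.4857 0.0156 0.0952] jig [-80.4 -41.4]
blk [0.5992 0.1168 0.0416] jig [40.2 51.2]
backleftTop [0.5082 0.0293 0.043 ] jig [-57.  -29.4]
backrightTop [ 0.5126 -0.0053  0.043 ] jig [-55.1 -64.2]
tipR [0.6011 0.0427 0.043 ] jig [ 36.6 -22.9]
```

Emit:
apply_moves([
  [0,0,0,0.02,0,0,0],
  [0,0,0,0.02,0,0,0],
  [0,0,0,0.012,0,0,0],
  [0,0,0,0.005,0,0,0],
  [0,0,0,0,0,0,0],
  [0,0,-0.006,0,0,0,0],
  [0,0,-0.006,0,0,0,0],
  [0,0,-0.003,0,0,0,0],
  [0,0,-0.003,0,0,0,0],
  [0,0,0,0,0,0,0],
])

```text
time_s: 18.08
tcp_pos: [0.4598, -0.016, 0.0471]
eef_rot: [-179.9, 0.0, -85.8]
contact_force: [-0.1, 0.2, -5.7]
gripper_width: 0.016
gripper_force: 60.0
```

Emit:
apply_moves([
  [0,0,-0.003,0,0,0,0],
  [0,0,-0.003,0,0,0,0],
  [0,0,-0.003,0,0,0,0],
  [0,0,-0.003,0,0,0,0],
  [0,0,0,0,0,0,0],
])

```text
time_s: 18.5
tcp_pos: [0.4715, -0.0152, 0.0467]
eef_rot: [-180.0, 0.0, -85.8]
contact_force: [0.5, -0.1, -5.0]
gripper_width: 0.0158
gripper_force: 60.0
```

Emit:
apply_moves([
  [0,0,-0.003,0,0,0,0],
  [0,0,-0.003,0,0,0,0],
  [0,0,-0.003,0,0,0,0],
  [0,0,-0.003,0,0,0,0],
  [0,0,0,0,0,0,0],
])

```text
time_s: 18.92
tcp_pos: [0.4834, -0.0144, 0.0466]
eef_rot: [-180.0, 0.0, -85.8]
contact_force: [0.6, 0.6, -5.0]
gripper_width: 0.0158
gripper_force: 60.0
```

Emit:
apply_moves([
  [0,0,-0.003,0,0,0,0],
  [0,0,-0.003,0,0,0,0],
  [0,0,-0.002,0,0,0,0],
  [0,0,0,0,0,0,0],
])

```text
time_s: 19.25
tcp_pos: [0.4912, -0.0138, 0.0466]
eef_rot: [-180.0, 0.0, -85.8]
contact_force: [-0.5, -0.3, -5.7]
gripper_width: 0.0158
gripper_force: 60.0
```

Emit:
apply_moves([
  [0,0,-0.002,0,0,0,0],
  [0,0,-0.002,0,0,0,0],
  [0,0,0,0,0,0,0],
])

```text
time_s: 19.5
tcp_pos: [0.4943, -0.0138, 0.0464]
eef_rot: [179.9, -0.0, -85.8]
contact_force: [-1.3, 0.7, -4.6]
gripper_width: 0.0156
gripper_force: 60.0
```

Emit:
apply_moves([
  [0,0,-0.002,0,0,0,0],
  [0,0,-0.001,0,0,0,0],
  [0,0,0,0,0,0,0],
])

```text
time_s: 19.75
tcp_pos: [0.4952, -0.0141, 0.0459]
eef_rot: [179.7, -0.0, -85.8]
contact_force: [-7.6, 1.4, -0.9]
gripper_width: 0.0158
gripper_force: 60.1
```

```bash
python3 - <<'E'
from h import *
t=capture("scene");cv2.imwrite("pics/s6.png",cv2.resize(t["frame"][150:260,290:430],(788,600),interpolation=cv2.INTER_CUBIC)[:,:,::-1])
E
```

```text
(no output)
```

View pics/s6.png

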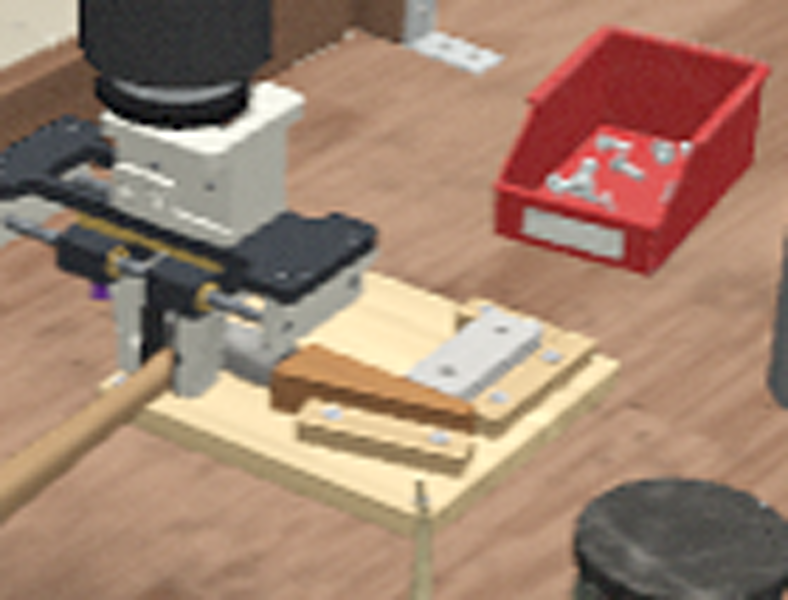

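The wedge is almost home: its tip at (475,415) is near level with the cheek's end at (470,455). I keep driving until it stalls.

Emit:
apply_moves([
  [0,0,-0.002,0,0,0,0],
  [0,0,-0.002,0,0,0,0],
  [0,0,0,0,0,0,0],
])

```text
time_s: 20.05
tcp_pos: [0.4983, -0.0138, 0.0457]
eef_rot: [179.6, -0.0, -85.8]
contact_force: [-10.4, 2.9, -0.9]
gripper_width: 0.0161
gripper_force: 60.3
```

Emit:
apply_moves([
  [0,0,-0.002,0,0,0,0],
  [0,0,-0.002,0,0,0,0],
  [0,0,0,0,0,0,0],
])

```text
time_s: 20.3
tcp_pos: [0.5019, -0.0134, 0.0454]
eef_rot: [179.6, -0.0, -85.8]
contact_force: [-11.4, 3.7, -2.6]
gripper_width: 0.0158
gripper_force: 60.4
```

```bash
cat >> h.py <<'E'
def scene_check():
    c=capture("scene");f=c["frame"];hsv=cv2.cvtColor(f,cv2.COLOR_RGB2HSV).astype(int)
    a=np.radians(4.2);R=np.array([[np.cos(a),-np.sin(a)],[np.sin(a),np.cos(a)]])
    v,u=np.mgrid[190:240,310:405];uv=np.c_[u.ravel(),v.ravel()];W=world(c,uv);J=np.c_[(W[:,:2]*1000-[562.85,62.8])@R,W[:,2]*1000]
    C=hsv[uv[:,1],uv[:,0]]
    top=(J[:,2]>37)&(J[:,2]<48)
    for n,m in(("wedge",top&(C[:,1]>110)&(J[:,1]<-5)),("block",top&(C[:,1]<50)&(J[:,0]>5))):
        q=J[m];print(n,m.sum(),"x",np.percentile(q[:,0],[1,99]).round(1),"y",np.percentile(q[:,1],[1,99]).round(1),"z",np.median(q[:,2]).round(1))
    return c
E
python3 - <<'E'
from h import *
scene_check()
E
```

```text
wedge 206 x [-18.7  81.5] y [-54.4 -15.4] z 42.4
block 196 x [29.5 71.8] y [-18.2  69.1] z 43.1
```

Emit:
apply_moves([
  [0,0,-0.002,0,0,0,0],
  [0,0,0,0,0,0,0],
  [0,0,0,0,0,0,0],
])

```text
time_s: 20.6
tcp_pos: [0.5025, -0.0136, 0.045]
eef_rot: [179.5, -0.1, -85.8]
contact_force: [-14.2, 4.0, -1.7]
gripper_width: 0.0157
gripper_force: 60.5
```

Emit:
apply_moves([
  [0,0,-0.002,0,0,0,0],
  [0,0,0,0,0,0,0],
  [0,0,0,0,0,0,0],
])

```text
time_s: 20.85
tcp_pos: [0.5029, -0.0139, 0.0445]
eef_rot: [179.3, -0.1, -85.9]
contact_force: [-16.9, 3.4, -1.5]
gripper_width: 0.0161
gripper_force: 60.7
```

```bash
python3 - <<'E'
from h import *
scene_check()
E
```

```text
wedge 207 x [-15.   81.6] y [-52.  -15.8] z 42.5
block 199 x [28.2 64.3] y [-14.7  70.1] z 42.5
```

It stalls (0.4 mm of travel per 2 mm commanded), with the block's left end now at 70. One last firm push, then I back off.

Emit:
apply_moves([
  [0,0,-0.003,0,0,0,0],
  [0,0,-0.002,0,0,0,0],
  [0,0,0,0,0,0,0],
  [0,0,0,0,0,0,0],
])

```text
time_s: 21.23
tcp_pos: [0.5039, -0.0149, 0.0432]
eef_rot: [178.9, -0.2, -85.9]
contact_force: [-24.2, 2.2, -0.2]
gripper_width: 0.0159
gripper_force: 61.3
```

Emit:
apply_moves([
  [0,0,0.008,0,0,0,0],
  [0,0,0.015,0,0,0,0],
  [0,0,0.02,0,0,0,0],
  [0,0,0.02,-0.01,0,0,0],
  [0,0,0,-0.025,0,0,0],
  [0,0,0,-0.03,0,0,0],
  [0,0,0,-0.01,0,0,0],
  [0,0,0,0,0,0,0],
])

```text
time_s: 21.9
tcp_pos: [0.454, -0.016, 0.1247]
eef_rot: [-179.6, 0.1, -85.8]
contact_force: [1.1, 0.4, -5.2]
gripper_width: 0.0158
gripper_force: 59.9
```

```bash
python3 - <<'E'
from h import *
scene_check();scene_check()
c=capture("scene")
for p in[(249,231),(275,210)]: print(world(c,[p]).round(3))
E
```

```text
wedge 205 x [-16.8  80.2] y [-49.7 -14.9] z 42.2
block 196 x [28.6 63.5] y [-15.1  69.5] z 42.5
wedge 205 x [-15.5  81.8] y [-52.3 -14.9] z 42.3
block 191 x [29.1 65.1] y [-16.4  68. ] z 42.7
[[ 0.357 -0.159 -0.002]]
[[ 0.466 -0.162  0.114]]
```

Emit:
apply_moves([
  [0,0.015,-0.0047,0,0,0,0],
  [0,0.025,-0.0077,0,0,0,0],
  [0,0.025,-0.0077,0,0,0,0],
  [0,0.025,-0.0077,0,0,0,0],
  [0,0.025,-0.0077,0,0,0,0],
  [0,0.025,-0.0077,0,0,0,0],
  [0,0.025,-0.0077,0,0,0,0],
  [0,0.025,-0.0077,0,0,0,0],
  [0,0.025,-0.0077,0,0,0,0],
  [0,0.025,-0.0077,0,0,0,0],
  [0,0,0,0,0,0,0],
  [0,0,0,0,0,0,0],
])

```text
time_s: 23.05
tcp_pos: [0.5419, -0.2518, 0.1186]
eef_rot: [179.7, 0.1, -86.0]
contact_force: [-1.4, 0.3, -4.6]
gripper_width: 0.0161
gripper_force: 59.9
```

```bash
python3 - <<'E'
from h import *
c=capture("wrist");print(get_state()["tcp_pos"])
P=world(c,[(u,v) for v in(20,80,140,200) for u in(310,314)]);print(P.round(4).tolist())
hsv=cv2.cvtColor(c["frame"],cv2.COLOR_RGB2HSV);save(c,"pics/w7.png")
for r in(20,80,140,200,250): print(r,[int(round(x*1000)) for x in world(c,[(u,r) for u in range(270,360,8)])[:,2]])
E
```

```text
[ 0.54153393 -0.25099114  0.11894539]
[[0.55, -0.3542, 0.1117], [0.5488, -0.3542, 0.1118], [0.5488, -0.3365, 0.1124], [0.5476, -0.3365, 0.1135], [0.5476, -0.318, 0.1133], [0.5463, -0.318, 0.1121], [0.5463, -0.2983, 0.1138], [0.5449, -0.2984, 0.1139]]
20 [0, 1, 1, 109, 111, 112, 112, 112, 110, 1, 1, 0]
80 [1, 0, 1, 109, 112, 112, 112, 111, 110, -1, 0, 1]
140 [1, 0, 0, 0, 111, 113, 113, 113, 110, 1, 0, 1]
200 [1, 0, 1, -1, 112, 114, 115, 113, 111, 1, 0, 1]
250 [0, 0, 0, 0, 114, 115, 115, 114, 112, 0, 1, 0]
```

The handle's end hangs 2.6° low, so I level it while lowering.

Emit:
apply_moves([
  [0,0,0,0.015,0,0.026,0],
  [0,0,0,0.025,0,0,0],
  [0,0,0,0.025,0,0,0],
  [0,0,0,0.015,0,0,0],
  [0,0,0,0.005,0,0,0],
  [0,0,0,0,0,0,0],
  [0,0,0,0.002,0,0,0],
  [0,0,0,0.002,0,0,0],
  [0,0,0,0,0,0,0],
])

```text
time_s: 23.85
tcp_pos: [0.5437, -0.2537, 0.0334]
eef_rot: [-179.9, -2.4, -85.8]
contact_force: [-0.4, -0.2, -5.0]
gripper_width: 0.0156
gripper_force: 59.9
```

Emit:
apply_moves([
  [0,0,0,0.002,0,0,0],
  [0,0,0,0.002,0,0,0],
  [0,0,0,0,0,0,0],
])

```text
time_s: 24.1
tcp_pos: [0.5431, -0.2539, 0.0287]
eef_rot: [-180.0, -2.3, -85.8]
contact_force: [1.1, 0.5, -5.1]
gripper_width: 0.0156
gripper_force: 59.9
```

Emit:
apply_moves([
  [0,0,0,0.002,0,0,0],
  [0,0,0,0,0,0,0],
  [0,0,0,0,0,0,0],
])

```text
time_s: 24.35
tcp_pos: [0.5432, -0.2541, 0.0266]
eef_rot: [180.0, -2.3, -85.8]
contact_force: [0.4, 0.3, -4.8]
gripper_width: 0.016
gripper_force: 59.9
```

Emit:
apply_moves([
  [0,0,0,0.0015,0,0,0],
  [0,0,0,0.0015,0,0,0],
  [0,0,0,0,0,0,0],
])

```text
time_s: 24.6
tcp_pos: [0.5434, -0.2541, 0.0238]
eef_rot: [-180.0, -2.4, -85.8]
contact_force: [-0.4, 1.1, -2.9]
gripper_width: 0.0163
gripper_force: 59.9
```

Emit:
apply_moves([
  [0.3,0,0,0,0,0,0],
  [0.4,0,0,0,0,0,0],
  [0.6,0,0,0,0,0,0],
  [0.8,0,0,0,0,0,0],
  [0.8,0,0,0,0,0,0],
  [0.8,0,0,0,0,0,0],
  [0.8,0,0,0,0,0,0],
  [0.8,0,0,-0.02,0,-0.026,0],
  [0.8,0,0,-0.035,0,0,0],
  [0.8,0,0,-0.035,0,0,0],
  [0.8,0,0,-0.035,0,0,0],
  [0.8,0,0,-0.035,0,0,0],
  [0.8,0,0,-0.035,0,0,0],
  [0.8,0,0,0,0,0,0],
  [0.8,0,0,0,0,0,0],
])

```text
time_s: 25.85
tcp_pos: [0.5443, -0.2535, 0.2214]
eef_rot: [-179.7, -0.1, -85.8]
contact_force: [0.1, -0.7, 0.0]
gripper_width: 0.07
gripper_force: 0.0
```

```bash
python3 - <<'E'
from h import *
c=scene_check();s=get_state();print(s["time_s"],s["tcp_pos"])
w=capture("wrist")
for r in(40,120,200,252): print(r,[int(round(x*1000)) for x in world(w,[(u,r) for u in range(262,370,9)])[:,2]])
im=np.hstack([cv2.resize(c["frame"][170:270,230:410],(540,300),interpolation=cv2.INTER_CUBIC),cv2.resize(w["frame"],(260,195)).astype(np.uint8) if 0 else cv2.copyMakeBorder(cv2.resize(w["frame"],(260,195)),0,105,0,0,0)])
cv2.imwrite("pics/fin.png",im[:,:,::-1])
E
```

```text
wedge 204 x [-15.   82.4] y [-54.  -15.9] z 42.0
block 198 x [27.4 64.4] y [-16.7  67.8] z 42.4
25.9 [ 0.54324505 -0.25319685  0.21933708]
40 [1, 0, -1, 1, 0, 22, 25, 24, 1, -2, -1, -1]
120 [-1, 1, 2, 0, 2, 17, 22, 20, 0, 1, 0, 1]
200 [0, 1, 1, 1, 1, 0, 22, 18, 0, 1, 0, 1]
252 [25, 25, 24, 24, 23, 23, 23, 23, 22, 21, 19, 17]
```

View pics/fin.png

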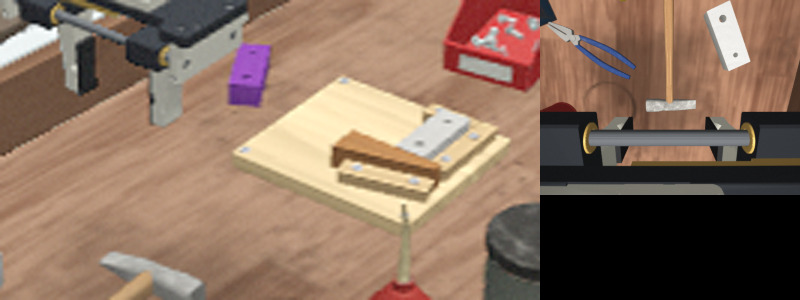

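The picture shows the hammer lying flat off the jig at (150,270), with its range heights level at 22–25 mm. The wedge tip is level with the cheek's end at (437,178), the block is tight at (435,135), and the gripper is clear. I'm handing in.

```bash
python3 -c "
from h import *
print(close_job())"
```

```text
the job is handed in; nothing more can be done
None
```

I handed the job in at about 26 s: the block is seated against the fence, the wedge was driven with the hammer until it stalled at about 24 N, and the hammer lies flat on the bench clear of the jig; no verdict came back.

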